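# Set the hold-down screw on the dark block

### The job

Set the hold-down of the jig that holds the dark brown block: turn its red wing screw clockwise (seen from above) until it bottoms, then back it off one eighth of a turn (45 degrees) so that the block can just be slid out, and let go. Leave the screw of the jig with the pale block as it is.

Things in the scene. Friction and masses are not known exactly. Their poses are not given: they have to be found in the camera images.
- dark_jig_wing (a point): Centre of the wing of the screw to set, 122 mm above the bench: a red upright flat bar 46 mm long, 12 mm thick, 28 mm high (14 mm above and below this point), turning about a vertical axis through this point. x runs along the length to the end with a white dot on top, y across the thickness, z up. Under the wing is a round hub, 23 mm wide and 6 mm high.
- dark_jig_screw (a joint): Angle of that screw in rad: 0 = bottomed (a hard stop), growing counter-clockwise seen from above as it is backed off, up to 3. It starts 0.6 to 1.2 from the stop, turns with a light steady friction of about 0.06 N m, stays where it is left, and neither rises nor sinks noticeably.
- dark_jig: The jig of that screw, fixed to the bench; origin under its centre, z up, y along the bridge. Plywood base 120 x 130 x 12 mm; grey bridge 36 x 130 mm on two posts, with a washer (a tick every 45 degrees) and two bolt heads on top, none over 96 mm above the bench. Held under it, sticking out on both sides along x: a dark brown wooden block 90 x 55 x 32 mm.
- pale_jig_wing_end (a point): White-dotted end of the wing (21 mm from its screw's axis, 122 mm above the bench) on a second, equal jig, which holds a pale cream wooden block 100 x 75 x 22 mm. Leave this screw alone. Either jig may stand on the left.

How it is judged (in metres and radians):
On the way:
1. the dark block's screw is turned clockwise until it bottoms (within 4 degrees of its stop) (value of joint dark_jig_screw below 0.07 rad), for 0.2 s.
At the end, for the whole second after the job is handed in: The dark block's screw, once bottomed, stands backed off 45 degrees from its stop, give or take 13 degrees (value of joint dark_jig_screw between 0.56 and 1.01 rad); the robot touches nothing.
It fails at once if the screw on the pale block's jig is turned (its wing end moves more than 6 mm) (distance of pale_jig_wing_end from where it was at the start of the episode above 0.006 m).
It also fails if it takes over 35 s, if anything falls off the work surface, if the arm or the gripper's body presses on something with over 40 N, if the wrist force passes 120 N, or if a joint passes its speed limit or range.

### The arm

A 6-joint arm with a two-finger parallel gripper is mounted at the origin on a cart in front of the work surface, level with it; the furniture and walls round the work are solid. World frame = base frame: x ahead of the robot, y to its left, z up, the work surface at z = 0. Lengths are in m, angles in degrees, forces in N, time in s.
With the tool pointing down it reaches from about 0.375 to 0.9 m from the base axis. Payload 3.1 kg.
Tool frame: the origin (TCP) lies on the centre line of the jaws, within the pads' length; the fingertips stand 17 mm ahead of it and the grasp point (between the pads) lies 2 mm behind it; y points along the fingers, x is the direction in which the jaws open and shut, and the axes are right-handed (so a half turn about y gives the same grasp; the last joint's range is limited). The gripper opens to 87 mm and grips with 3 to 60 N. Pads are 19 mm wide; open, the fingers measure 117 mm over their backs; the gripper's body (75 mm by 190 mm) begins 51 mm behind the grasp point.
Start: joints at [55.72, 30.224, 82.088, -0, 67.689, -10.227], TCP at [0.255, 0.571, 0.24] pointing down, gripper open.
Joint ranges: [-176.69, 176.69], [-43.24, 126.21], [12.49, 139.97], [-82, 262], [0, 151.66], [-163.58, 163.58]. Speed limits (degrees/s): [159.86, 159.86, 180, 180, 180, 180].

### API

Orientations are given as a 3x3 rotation matrix whose columns are the frame's x, y, z axes.
In Python, from rig import read_state, capture, camera_info, hand_in, trace, tip_of gives the robot as it stands.
- The arm moves only by the tool jog_arm, never from a script. Its argument "steps" is a list of rows, each an object with "fingers": the opening in per cent of the stroke, from 0 (shut) to 100 (fully open); "delta_pos": the shift along the world's x, y, z in mm, a list of three; "turn": the turn about the world's z in degrees. A call has 1 to 20 rows; each row is the pose to reach, as a shift and turn from the pose commanded when the call began; what a row does not reach only later rows make up. A row lasts 1/12 s, in which the tool goes at most 41.7 mm and 7.16 degrees, less where a joint would pass 70% of its speed; a pose out of reach is approached as far as the arm can. A call with a gripper value outside its range is refused whole. The fingers move at their own pace and stop on an object; the grip force is fixed at half the most. Time passes only in rows, so rows that repeat a pose let the fingers close. It gives the time, the measured TCP pose, the force and the opening at its end, in the units of the state.
- read_state(): the state, without advancing time (a new reading comes with each control period).
- capture(name): name is "side" or "top" or "wrist"; returns the picture (420x560x3 uint8, red, green, blue); there is no depth.
- camera_info(name): a dict with "fov_y" (degrees; the focal length in pixels is half the picture's height over the tangent of half this angle, whatever the lens; pixels are square), "cx", "cy" (the principal point, pixels), "view" (4x4, takes a point from world to camera coordinates); the wrist camera has in their place "tool_from_camera" (4x4, takes a point from camera to tool coordinates, whose origin is the TCP and whose axes are the tool frame's). Camera axes: x right, y down, z forward; pixel columns grow to the right and rows downward; lengths in m; the calibration is good to about 2 mm. A picture is of the moment at which its call begins: read the wrist's pose just before it. camera_info takes no time and is no camera call.
- hand_in(): hands the job in, once; it reports no verdict.
Trained networks look in the newest picture that a camera, given by its name, has taken for a name from the list of things; names that differ only in an ending like _2 or _b are one class to them, and where a whole thing is asked for, a point or a joint stands for the part that bears it (a point fixed in the world has none). Each returns a list of dicts, best first, with "confidence" (0 to 1); they miss things now and then, are a little off and sometimes report something else, mostly with a low value. They report only what shows in the picture. A call takes as long as a camera call.
- trace(target, camera): "mask" (420x560 bool, what is visible of it).
- tip_of(target, camera): "position" ([x, y, z] in m, in world coordinates, good to about 4 mm: a listed point, or the origin of a listed thing).
The state is a dict: "time_s": time; "joint_positions": joint angles; "qvel": joint speeds; "tau": joint torques, N m; "position": TCP position; "tcp_rot": TCP orientation; "force": force on the tool from outside, world axes, zero at the start; "moment": the same for the moment, N m; "opening": opening from 0.0 (shut) to 1.0 (fully open).
Only numpy, scipy, OpenCV 4.12 (cv2) and the standard library are available. Lean on these libraries where they do the work, as an engineer would, in place of code of your own. Each camera call takes 0.05 s, during which the arm holds its last target.

## Working session

There is one attempt and no reset: what is moved stays moved. The work goes in short steps, Python scripts to look and compute and a tool call to move; the robot and the scene stay as the last step left them, time stands still between calls to the robot, and variables do not carry over. Pictures are saved under pics/ and viewed, and the job is handed in when it is done.

Besides the shell and the picture viewer there is one more tool, called as name([rows], argument=value, ...), one row to a line, values as JSON. jog_arm: Moves the arm, as the interface text tells. Its arguments: {"type":"object","properties":{"steps":{"type":"array","items":{"type":"object","properties":{"fingers":{"type":"number"},"delta_pos":{"type":"array","items":{"type":"number"}},"turn":{"type":"number"}}}}},"required":["steps"]}

```bash
mkdir -p pics; ls; python3 - <<'E'
from rig import *
import cv2,numpy as np
s=read_state();print(s['time_s'],s['position'],s['tcp_rot'],s['opening'])
for c in ['top','side']:
    im=capture(c);cv2.imwrite(f'pics/{c}0.png',im[:,:,::-1])
    i=camera_info(c);print(c,i['fov_y'],i['cx'],i['cy'],np.round(i['view'],3).tolist())
    for t in ['dark_jig_wing','dark_jig','pale_jig_wing_end']:
        print(t,[(np.round(d['position'],4).tolist(),round(d['confidence'],2)) for d in tip_of(t,c)])
E
```

```text
pics
0.0 [0.25431663 0.5701656  0.23857179] [[ 4.07560397e-01 -1.18420479e-03 -9.13177486e-01]
 [ 9.13175816e-01 -1.78183856e-03  4.07561963e-01]
 [-2.10977169e-03 -9.99997711e-01  3.55180348e-04]] 1.001933202432576
top 42.292681960932086 286.989013567544 203.62006372222626 [[0.006, -1.0, 0.019, -0.164], [-0.997, -0.007, -0.075, 0.501], [0.076, -0.019, -0.997, 0.903], [0.0, 0.0, 0.0, 1.0]]
dark_jig_wing [([0.4702, 0.0159, 0.1228], 0.72)]
dark_jig []
pale_jig_wing_end [([0.4985, -0.2757, 0.1218], 0.79)]
side 53.78415502605622 284.5836516103313 203.61183279728357 [[-0.925, -0.38, -0.009, 0.424], [-0.229, 0.576, -0.785, 0.294], [0.303, -0.724, -0.62, 0.649], [0.0, 0.0, 0.0, 1.0]]
dark_jig_wing [([0.4723, 0.0159, 0.1192], 0.89)]
dark_jig [([0.4731, 0.0155, 0.0035], 0.73)]
pale_jig_wing_end [([0.5046, -0.2737, 0.1236], 0.54)]
```

View pics/top0.png

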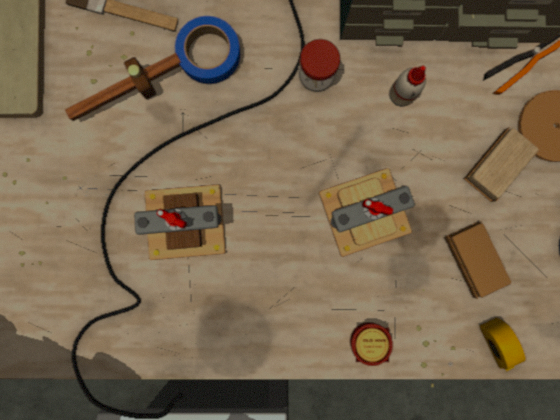

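View pics/side0.png

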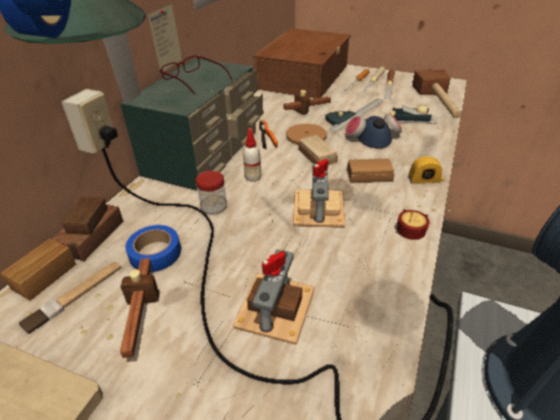

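```bash
cat > h.py <<'E'
from rig import *
import cv2,numpy as np
def ray(cam,u,v,z,info=None):
    i=info or camera_info(cam);f=210/np.tan(np.radians(i['fov_y']/2));V=np.array(i['view'])
    d=V[:3,:3].T@np.array([(u-i['cx'])/f,(v-i['cy'])/f,1]);o=-V[:3,:3].T@V[:3,3]
    return o+d*(z-o[2])/d[2]
def proj(cam,p):
    i=camera_info(cam);f=210/np.tan(np.radians(i['fov_y']/2));V=np.array(i['view'])
    c=V[:3,:3]@np.asarray(p)+V[:3,3];return c[0]/c[2]*f+i['cx'],c[1]/c[2]*f+i['cy']
E
python3 - <<'E'
from h import *
im=cv2.imread('pics/top0.png')
a=cv2.resize(im[190:250,125:235],None,fx=7,fy=7,interpolation=cv2.INTER_CUBIC);cv2.imwrite('pics/topz.png',a)
im=cv2.imread('pics/side0.png')
a=cv2.resize(im[235:345,225:325],None,fx=5,fy=5,interpolation=cv2.INTER_CUBIC);cv2.imwrite('pics/sidez.png',a)
print(proj('top',[.471,.016,.136]))
E
```

```text
(np.float64(169.0582176859611), np.float64(217.69518673381273))
```

View pics/topz.png

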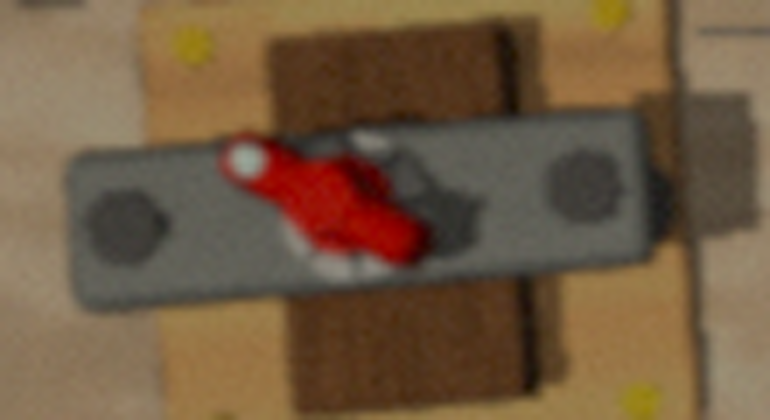

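View pics/sidez.png

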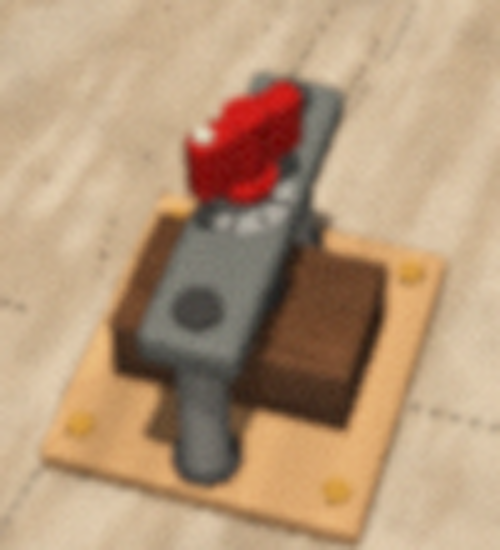

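The top view shows the red wing at px ≈(172,218), with the white dot on its upper left end at px (160,212). The bridge runs roughly along y. Next I'll compute the wing angle.

```bash
python3 - <<'E'
from h import *
T=lambda x,y:(125+(x+.5)/7-.5,190+(y+.5)/7-.5)
S=lambda x,y:(225+(x+.5)/5-.5,235+(y+.5)/5-.5)
d=ray('top',*T(248,160),.136);print('dot top',d)
print('far end top corner', ray('top',*T(415,222),.136))
b1=ray('top',*T(125,227),.096);b2=ray('top',*T(585,187),.096);print('bolts',b1,b2,(b1+b2)/2,np.degrees(np.arctan2(*(b1-b2)[1::-1])))
print('dot side',ray('side',*S(202,133),.136),'far top',ray('side',*S(290,88),.136))
c=np.array([.4715,.016])
print(np.degrees(np.arctan2(*(d[:2]-c)[::-1])))
# red mask minAreaRect
im=cv2.imread('pics/top0.png')
for a in range(20,75,5):
    pass
E
```

```text
dot top [0.4787038  0.02951571 0.136     ]
far end top corner [ 0.46583674 -0.00590838  0.136     ]
bolts [0.46597438 0.06484493 0.096     ] [ 0.47553657 -0.03655492  0.096     ] [0.47075548 0.014145   0.096     ] 95.38716723000273
dot side [0.47931975 0.03160072 0.136     ] far top [0.46023358 0.00134695 0.136     ]
61.94264145682719
```

jog_arm([
  {"delta_pos":[108,-277,0],"turn":-47,"fingers":100},
  {"delta_pos":[108,-277,0],"turn":-47,"fingers":100},
  {"delta_pos":[108,-277,0],"turn":-47,"fingers":100},
  {"delta_pos":[108,-277,0],"turn":-47,"fingers":100},
  {"delta_pos":[108,-277,0],"turn":-47,"fingers":100},
  {"delta_pos":[108,-277,0],"turn":-47,"fingers":100},
  {"delta_pos":[108,-277,0],"turn":-47,"fingers":100},
  {"delta_pos":[216,-554,0],"turn":-94,"fingers":100},
  {"delta_pos":[216,-554,0],"turn":-94,"fingers":100},
  {"delta_pos":[216,-554,0],"turn":-94,"fingers":100},
  {"delta_pos":[216,-554,0],"turn":-94,"fingers":100},
  {"delta_pos":[216,-554,0],"turn":-94,"fingers":100},
  {"delta_pos":[216,-554,0],"turn":-94,"fingers":100},
  {"delta_pos":[216,-554,0],"turn":-94,"fingers":100},
  {"delta_pos":[216,-554,0],"turn":-94,"fingers":100},
  {"delta_pos":[216,-554,0],"turn":-94,"fingers":100},
  {"delta_pos":[216,-554,0],"turn":-94,"fingers":100},
  {"delta_pos":[216,-554,0],"turn":-94,"fingers":100},
])

```text
time_s: 1.9
position: [0.4697, 0.0178, 0.2394]
tcp_rot: [[0.883, -0.001, 0.469], [-0.469, 0.001, 0.883], [-0.002, -1.0, 0.0]]
force: [-0.8, 0.5, 0.5]
opening: 0.997
```

```bash
cat >> h.py <<'E'
def wristT():
    s=read_state();i=camera_info('wrist');T=np.eye(4);T[:3,:3]=s['tcp_rot'];T[:3,3]=s['position']
    W=T@np.array(i['tool_from_camera']);return s,dict(fov_y=i['fov_y'],cx=i['cx'],cy=i['cy'],view=np.linalg.inv(W))
E
python3 - <<'E'
from h import *
import json
s,i=wristT();im=capture('wrist');cv2.imwrite('pics/w1.png',im[:,:,::-1])
i['view']=i['view'].tolist();json.dump(i,open('w1.json','w'))
print(s['position'],np.degrees(np.arctan2(s['tcp_rot'][1][0],s['tcp_rot'][0][0])),s['moment'])
for c in ['wrist']:
  for t in ['dark_jig_wing','dark_jig']: print(t,[(np.round(d['position'],4).tolist(),round(d['confidence'],2)) for d in tip_of(t,c)])
E
```

```text
[0.4696759  0.01782225 0.23937267] -27.98974657017408 [-0.14906464  0.1107604   0.03020999]
dark_jig_wing [([0.4713, 0.016, 0.1204], 0.92)]
dark_jig [([0.4779, 0.0185, 0.0026], 0.93)]
```

View pics/w1.png

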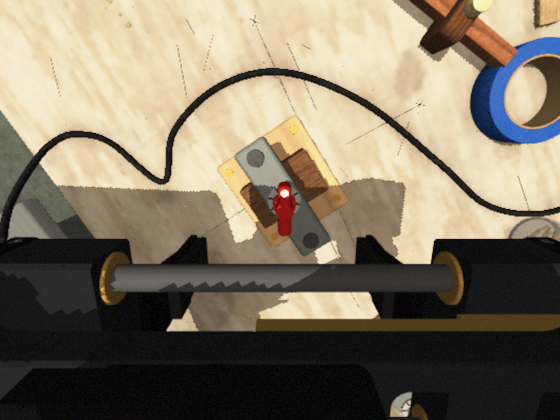

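The wrist view shows the wing upright between the jaws, with the dot at px (284,193). It is nearly aligned with the jaws. I'll zoom in.

```bash
python3 - <<'E'
from h import *
import json
im=cv2.imread('pics/w1.png')
a=cv2.resize(im[170:245,240:330],None,fx=8,fy=8,interpolation=cv2.INTER_CUBIC);cv2.imwrite('pics/w1z.png',a)
E
```

```text
(no output)
```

View pics/w1z.png

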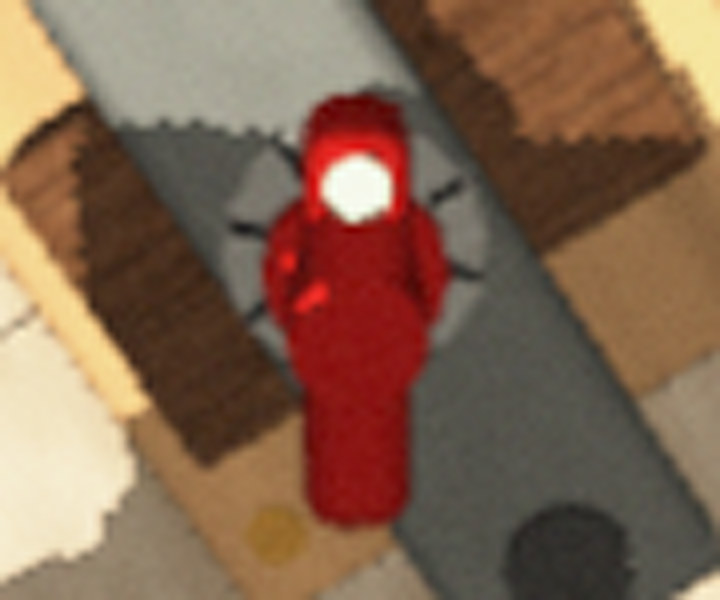

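```bash
python3 - <<'E'
from h import *
import json
i=json.load(open('w1.json'))
Z=lambda x,y:(240+(x+.5)/8-.5,170+(y+.5)/8-.5)
a=ray('',*Z(357,187),.136,i);b=ray('',*Z(358,515),.136,i)
d=(a-b)[:2];print(a,b,np.linalg.norm(d),np.degrees(np.arctan2(d[1],d[0])),(a+b)/2)
b1=ray('',240+15.5,157.5,.096,i);b2=ray('',311,240.5,.096,i);print(b1,b2,(b1+b2)/2)
n=b1-b2;print(np.degrees(np.arctan2(n[1],n[0])))
E
```

```text
[0.47893261 0.03089775 0.136     ] [ 0.46170051 -0.00190731  0.136     ] 0.03705559211191792 62.28760025107374 [0.47031656 0.01449522 0.136     ]
[0.46710924 0.06651828 0.096     ] [ 0.47606883 -0.03447243  0.096     ] [0.47158903 0.01602292 0.096     ]
95.06983824670148
```

jog_arm([
  {"delta_pos":[1.5,-1.8,-30],"turn":0,"fingers":100},
  {"delta_pos":[1.5,-1.8,-60],"turn":0,"fingers":100},
  {"delta_pos":[1.5,-1.8,-85],"turn":0,"fingers":100},
  {"delta_pos":[1.5,-1.8,-100],"turn":0,"fingers":80},
  {"delta_pos":[1.5,-1.8,-109],"turn":0,"fingers":50},
  {"delta_pos":[1.5,-1.8,-109],"turn":0,"fingers":40},
  {"delta_pos":[1.5,-1.8,-109],"turn":0,"fingers":30},
  {"delta_pos":[1.5,-1.8,-109],"turn":0,"fingers":30},
  {"delta_pos":[1.5,-1.8,-109],"turn":0,"fingers":30},
])

```text
time_s: 2.8
position: [0.4731, 0.015, 0.1317]
tcp_rot: [[0.883, 0.003, 0.47], [-0.47, -0.001, 0.883], [0.003, -1.0, 0.001]]
force: [0.6, 0.0, 1.0]
opening: 0.626
```

```bash
python3 - <<'E'
from h import *
s,i=wristT();im=capture('wrist');cv2.imwrite('pics/w2.png',im[:,:,::-1])
print(s['position'],s['opening'],s['force'],s['moment'])
E
```

```text
[0.47307644 0.01495703 0.13168154] 0.6264305093672039 [0.60095001 0.03594002 0.95755026] [-0.05590751  0.11919412  0.01922586]
```

View pics/w2.png

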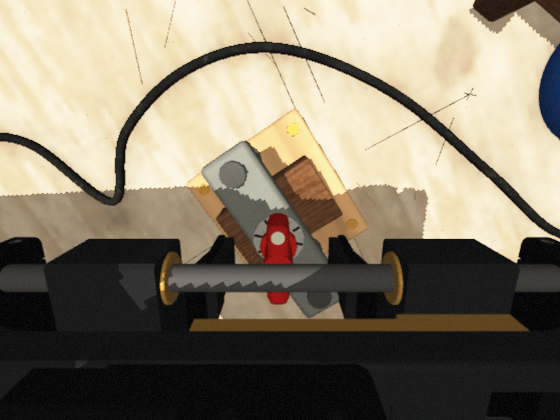

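The wing stands between the jaws at column ~277, with the jaw midpoint at ~280. Closing now.

jog_arm([
  {"delta_pos":[-1,0.5,-0.5],"turn":0,"fingers":0},
  {"delta_pos":[-1,0.5,-0.5],"turn":0,"fingers":0},
  {"delta_pos":[-1,0.5,-0.5],"turn":0,"fingers":0},
  {"delta_pos":[-1,0.5,-0.5],"turn":0,"fingers":0},
  {"delta_pos":[-1,0.5,-0.5],"turn":0,"fingers":0},
  {"delta_pos":[-1,0.5,-0.5],"turn":0,"fingers":0},
  {"delta_pos":[-1,0.5,-0.5],"turn":0,"fingers":0},
  {"delta_pos":[-1,0.5,-0.5],"turn":0,"fingers":0},
  {"delta_pos":[-1,0.5,-0.5],"turn":0,"fingers":0},
  {"delta_pos":[-1,0.5,-0.5],"turn":0,"fingers":0},
  {"delta_pos":[-1,0.5,-0.5],"turn":0,"fingers":0},
  {"delta_pos":[-1,0.5,-0.5],"turn":0,"fingers":0},
])

```text
time_s: 3.85
position: [0.4713, 0.0154, 0.1301]
tcp_rot: [[0.883, 0.0, 0.47], [-0.47, -0.0, 0.883], [0.0, -1.0, -0.0]]
force: [0.4, -1.0, 0.4]
opening: 0.134
```

```bash
python3 - <<'E'
from h import *
s=read_state();R=s['tcp_rot'];print(s['time_s'],s['position'],s['opening'],s['force'],s['moment'],np.degrees(np.arctan2(R[1][0],R[0][0])))
E
```

```text
3.85 [0.47125527 0.01536557 0.130058  ] 0.13352024940389692 [ 0.44593295 -0.99257979  0.43784699] [-0.20236884  0.06485104  0.01758581] -28.04941745728085
```

jog_arm([
  {"delta_pos":[0,0,0],"turn":-5,"fingers":0},
  {"delta_pos":[0,0,0],"turn":-10,"fingers":0},
  {"delta_pos":[0,0,0],"turn":-15,"fingers":0},
  {"delta_pos":[0,0,0],"turn":-20,"fingers":0},
  {"delta_pos":[0,0,0],"turn":-25,"fingers":0},
  {"delta_pos":[0,0,0],"turn":-28,"fingers":0},
])

```text
time_s: 4.35
position: [0.4709, 0.0156, 0.1301]
tcp_rot: [[0.555, -0.001, 0.832], [-0.832, 0.0, 0.555], [-0.001, -1.0, -0.0]]
force: [-0.0, -0.3, 1.2]
opening: 0.138
```

```bash
cat > st.py <<'E'
from h import *
s=read_state();R=s['tcp_rot'];print(s['time_s'],np.round(s['position'],4),round(s['opening'],3),np.round(s['force'],2),np.round(s['moment'],3),'yaw',np.degrees(np.arctan2(R[1][0],R[0][0])), 'tau6',s['tau'][5])
E
python3 st.py
```

```text
4.35 [0.4709 0.0156 0.1301] 0.138 [-0.02 -0.3   1.21] [0.022 0.169 0.098] yaw -56.26978286534104 tau6 -0.16078936401754618
```

jog_arm([
  {"delta_pos":[0,0,0],"turn":-3,"fingers":0},
  {"delta_pos":[0,0,0],"turn":-6,"fingers":0},
  {"delta_pos":[0,0,0],"turn":-8,"fingers":0},
])

```text
time_s: 4.6
position: [0.4709, 0.0157, 0.1301]
tcp_rot: [[0.435, -0.001, 0.9], [-0.9, 0.001, 0.435], [-0.001, -1.0, -0.0]]
force: [0.1, 0.5, 1.6]
opening: 0.132
```

```bash
python3 st.py
```

```text
4.6 [0.4709 0.0157 0.1301] 0.132 [0.09 0.49 1.58] [0.098 0.164 0.103] yaw -64.18928966665636 tau6 -0.11664498830214143
```

jog_arm([
  {"delta_pos":[0,0,0],"turn":-3,"fingers":0},
  {"delta_pos":[0,0,0],"turn":-6,"fingers":0},
])

```text
time_s: 4.77
position: [0.4708, 0.0158, 0.1301]
tcp_rot: [[0.339, -0.001, 0.941], [-0.941, 0.001, 0.339], [-0.001, -1.0, -0.0]]
force: [-0.3, 1.6, 1.7]
opening: 0.133
```

```bash
python3 st.py
```

```text
4.7667 [0.4708 0.0158 0.1301] 0.133 [-0.28  1.6   1.73] [0.158 0.168 0.114] yaw -70.20550697971531 tau6 -0.3479297552257776
```

jog_arm([
  {"delta_pos":[0,0,0],"turn":-3,"fingers":0},
  {"delta_pos":[0,0,0],"turn":-6,"fingers":0},
])

```text
time_s: 4.93
position: [0.4708, 0.0159, 0.1301]
tcp_rot: [[0.238, -0.001, 0.971], [-0.971, 0.001, 0.238], [-0.001, -1.0, -0.001]]
force: [0.1, 2.2, 1.6]
opening: 0.13
```

```bash
python3 st.py
```

```text
4.9333 [0.4708 0.0159 0.1301] 0.13 [0.13 2.18 1.63] [0.194 0.186 0.029] yaw -76.21181951809497 tau6 -0.3398092556744814
```

jog_arm([
  {"delta_pos":[0,0,0],"turn":-3,"fingers":0},
  {"delta_pos":[0,0,0],"turn":-5,"fingers":0},
])

```text
time_s: 5.1
position: [0.4708, 0.016, 0.1301]
tcp_rot: [[0.153, -0.001, 0.988], [-0.988, 0.001, 0.153], [-0.001, -1.0, -0.001]]
force: [-0.7, 1.7, 1.0]
opening: 0.135
```

```bash
python3 st.py
```

```text
5.1 [0.4708 0.016  0.1301] 0.135 [-0.74  1.68  0.99] [0.241 0.187 0.051] yaw -81.20359313217419 tau6 -0.11579571291804314
```

jog_arm([
  {"delta_pos":[0,0,0],"turn":-2,"fingers":0},
  {"delta_pos":[0,0,0],"turn":-4,"fingers":0},
])

```text
time_s: 5.27
position: [0.4708, 0.016, 0.1301]
tcp_rot: [[0.084, -0.001, 0.996], [-0.996, 0.001, 0.084], [-0.001, -1.0, -0.001]]
force: [-0.4, 2.1, 1.4]
opening: 0.132
```

```bash
python3 st.py; python3 - <<'E'
from h import *
import json
s,i=wristT();im=capture('wrist');cv2.imwrite('pics/w3.png',im[:,:,::-1])
i['view']=i['view'].tolist();json.dump(i,open('w3.json','w'))
E
```

```text
5.2667 [0.4708 0.016  0.1301] 0.132 [-0.42  2.11  1.39] [0.322 0.211 0.194] yaw -85.16803441392864 tau6 -0.15452512074261904
```

View pics/w3.png

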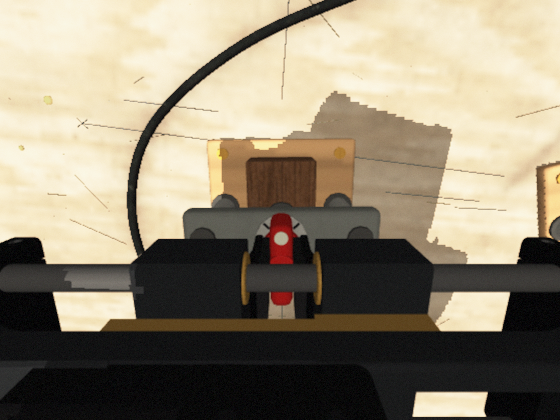

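The wing is now square to the bridge and the z moment is starting to rise. I'll push on to confirm the stop.

jog_arm([
  {"delta_pos":[0,0,0],"turn":-2,"fingers":0},
  {"delta_pos":[0,0,0],"turn":-3,"fingers":0},
  {"delta_pos":[0,0,0],"turn":-3,"fingers":0},
])

```text
time_s: 5.57
position: [0.4708, 0.016, 0.1301]
tcp_rot: [[0.036, -0.001, 0.999], [-0.999, 0.001, 0.036], [-0.001, -1.0, -0.001]]
force: [-0.7, 3.3, 2.5]
opening: 0.138
```

```bash
python3 st.py
```

```text
5.5667 [0.4708 0.016  0.1301] 0.138 [-0.68  3.28  2.52] [0.665 0.179 0.722] yaw -87.93283828991666 tau6 0.785385500639677
```

jog_arm([
  {"delta_pos":[0,0,0],"turn":-2,"fingers":0},
  {"delta_pos":[0,0,0],"turn":-2,"fingers":0},
  {"delta_pos":[0,0,0],"turn":-2,"fingers":0},
  {"delta_pos":[0,0,0],"turn":-2,"fingers":0},
])

```text
time_s: 5.9
position: [0.4706, 0.016, 0.1301]
tcp_rot: [[0.001, -0.001, 1.0], [-1.0, 0.001, 0.001], [-0.001, -1.0, -0.001]]
force: [-0.7, 5.5, 2.8]
opening: 0.145
```

```bash
python3 st.py; python3 - <<'E'
from h import *
im=capture('wrist');cv2.imwrite('pics/w4.png',im[:,:,::-1])
cv2.imwrite('pics/w4z.png',cv2.resize(im[195:315,220:340,::-1],None,fx=5,fy=5,interpolation=cv2.INTER_CUBIC))
E
```

```text
5.9 [0.4706 0.016  0.1301] 0.145 [-0.69  5.55  2.83] [0.875 0.327 0.661] yaw -89.94886845411382 tau6 0.6945565715432167
```

View pics/w4z.png

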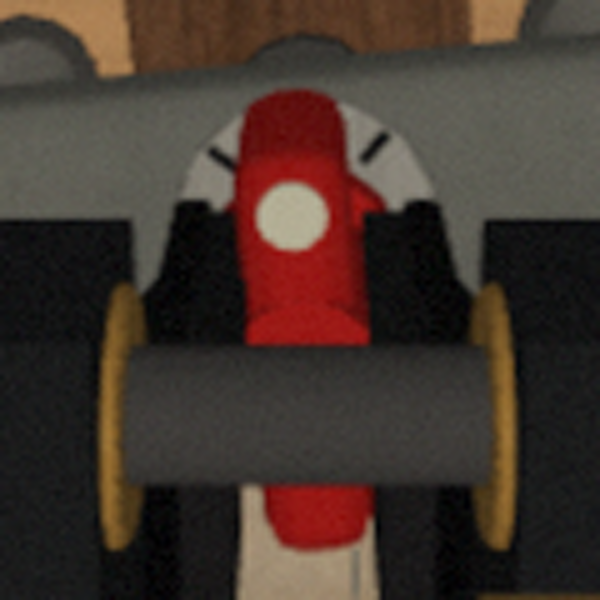

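The stop is confirmed. The moment saturated at about 0.7 N m and the wing twisted slightly in the jaws, staying square to the bridge. The stop lies at tool yaw ≈ -85°, so I back off to yaw -40°.

jog_arm([
  {"delta_pos":[0,0,0],"turn":5,"fingers":0},
  {"delta_pos":[0,0,0],"turn":10,"fingers":0},
  {"delta_pos":[0,0,0],"turn":15,"fingers":0},
  {"delta_pos":[0,0,0],"turn":20,"fingers":0},
  {"delta_pos":[0,0,0],"turn":25,"fingers":0},
  {"delta_pos":[0,0,0],"turn":30,"fingers":0},
  {"delta_pos":[0,0,0],"turn":35,"fingers":0},
  {"delta_pos":[0,0,0],"turn":40,"fingers":0},
  {"delta_pos":[0,0,0],"turn":45,"fingers":0},
  {"delta_pos":[0,0,0],"turn":48,"fingers":0},
  {"delta_pos":[0,0,0],"turn":50,"fingers":0},
  {"delta_pos":[0,0,0],"turn":50,"fingers":0},
  {"delta_pos":[0,0,0],"turn":50,"fingers":0},
])

```text
time_s: 7.03
position: [0.471, 0.0153, 0.1301]
tcp_rot: [[0.764, -0.0, 0.645], [-0.645, 0.0, 0.764], [-0.0, -1.0, -0.0]]
force: [-1.9, 2.2, 3.4]
opening: 0.139
```

```bash
python3 st.py; python3 - <<'E'
from h import *
im=capture('wrist');cv2.imwrite('pics/w5z.png',cv2.resize(im[195:315,220:340,::-1],None,fx=5,fy=5,interpolation=cv2.INTER_CUBIC))
E
```

```text
7.0333 [0.471  0.0153 0.1301] 0.139 [-1.92  2.17  3.36] [0.274 0.297 0.07 ] yaw -40.14240733406819 tau6 0.03813125425949693
```

View pics/w5z.png

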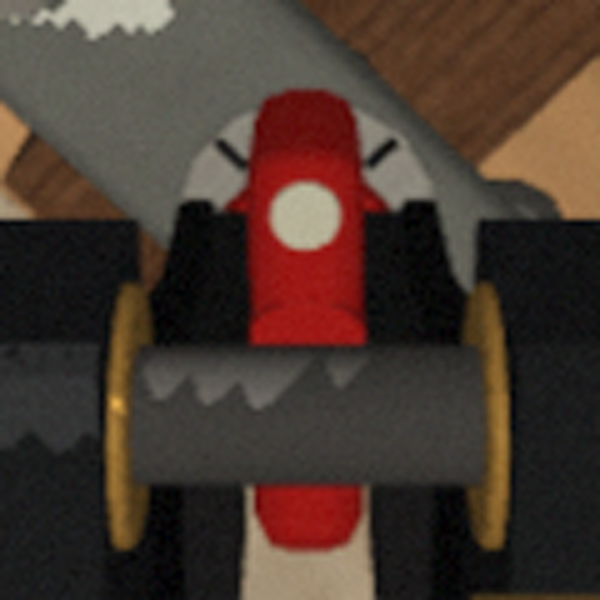

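The wing sits flush in the jaws again at about 50°, which is 45° from the stop. I'll open the jaws and then rise straight up.

jog_arm([
  {"delta_pos":[0,0,0],"turn":0,"fingers":60},
  {"delta_pos":[0,0,0],"turn":0,"fingers":60},
  {"delta_pos":[0,0,0],"turn":0,"fingers":60},
  {"delta_pos":[0,0,0],"turn":0,"fingers":60},
  {"delta_pos":[0,0,0],"turn":0,"fingers":60},
  {"delta_pos":[0,0,0],"turn":0,"fingers":60},
  {"delta_pos":[0,0,0],"turn":0,"fingers":60},
  {"delta_pos":[0,0,0],"turn":0,"fingers":60},
  {"delta_pos":[0,0,20],"turn":0,"fingers":60},
  {"delta_pos":[0,0,50],"turn":0,"fingers":60},
  {"delta_pos":[0,0,80],"turn":0,"fingers":60},
  {"delta_pos":[0,0,110],"turn":0,"fingers":60},
  {"delta_pos":[0,0,110],"turn":0,"fingers":60},
  {"delta_pos":[0,0,110],"turn":0,"fingers":60},
  {"delta_pos":[0,0,110],"turn":0,"fingers":60},
])

```text
time_s: 8.33
position: [0.4706, 0.0156, 0.2397]
tcp_rot: [[0.765, -0.001, 0.643], [-0.643, 0.0, 0.765], [-0.001, -1.0, -0.0]]
force: [-0.6, 0.1, 0.3]
opening: 0.605
```

```bash
python3 st.py; python3 - <<'E'
from h import *
import json
s,i=wristT();im=capture('wrist');cv2.imwrite('pics/w6.png',im[:,:,::-1])
i['view']=i['view'].tolist();json.dump(i,open('w6.json','w'))
cv2.imwrite('pics/w6z.png',cv2.resize(im[150:250,240:340,::-1],None,fx=6,fy=6,interpolation=cv2.INTER_CUBIC))
E
```

```text
8.3333 [0.4706 0.0156 0.2397] 0.605 [-0.63  0.08  0.28] [-0.093  0.086  0.012] yaw -40.051749559894176 tau6 0.001587806073075626
```

View pics/w6z.png

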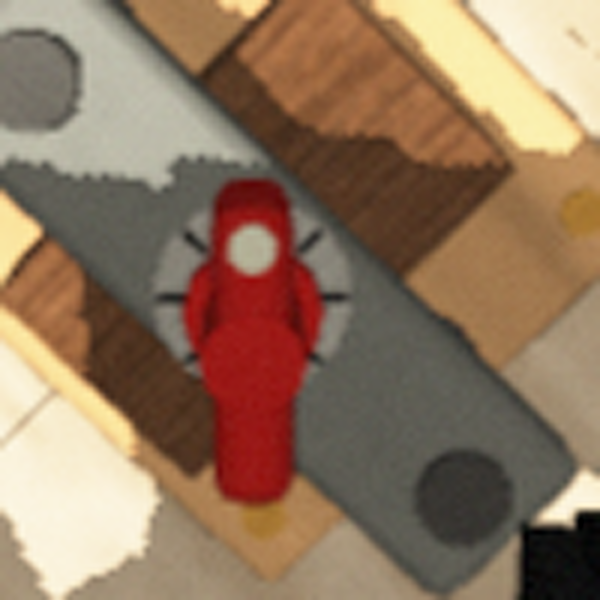

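The wing is clear of the gripper, at about 50° (45° from the bridge line at 95°). It runs from the dot at zoom px (252,249) to the far end at (253,490), and it lines up with the washer ticks. Handing in.

```bash
python3 - <<'E'
from h import *
hand_in()
E
```

```text
the job is handed in; nothing more can be done
```

I gripped the red wing on the dark block's jig and turned it about 57° clockwise to its stop. I then backed it off 45°, let go, and lifted the open gripper 110 mm clear before handing in.

- **Stop:** The z moment rose from about 0.1 to 0.7 N m and levelled off there. The wing stayed square to the bridge while the jaws twisted slightly past it. That puts the stop at a tool yaw of about -85°, known to roughly 1–2°.
- **Back-off:** The final wrist picture shows the wing at about 50° in world yaw, lined up with the washer ticks. That is about 45° from the stop.
- **Clearance and forces:** After release, the force and moment readings were back near zero. The highest end-of-move force I read was about 6 N, and the job took about 8.4 s of the 35 s.
- **Pale jig:** I never went near its screw, but I did not re-photograph it at the end.
- **Checks that disagreed:** The z moment dipped to 0.03–0.05 N m partway through the turn, which I took as noise. My first wing-angle estimates from the top and side cameras ranged from 58° to 70°. The closer wrist view gave 62°, and the jaws closed flush at that angle.

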